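# Clamp the glued gift carton in its counter press

## Task

One of the two wooden glue presses has a closed gift carton lying on its board. Push that carton sideways until its whole side is flush against the press's fence, then push that press's clamp lever over its dead point until it snaps into lock and the pad presses the carton lid. Only push with the fingers: do not lift the carton, and leave the empty press and the other things alone.

Things in the scene. Friction and masses are not known exactly. Their poses are not given: they have to be found in the camera images.
- press: Glue press that holds the carton, screwed down left or right. Axes: x away from the robot along the board, y left, z up. Origin: board underside, in the clamp's plane. Board 200 x 170 x 12 mm: x -112..88, y -60..110. Steel clamp at the end near the robot: cheeks x -92..-46, y +-17, 105 high. Open, its hold-down arm stands upright in the plane y = 0, at x < -15, up to 190 high.
- press_fence (a point): Middle of the foot of the fence's inner face, at x 35, y -50, z 12 mm in the press frame, same axes. The fence is a straight wooden strip along x on the board's right (-y) side: inner face x -12..82 in the press frame, 10 mm thick, top 42 mm above the table. The carton is pushed towards -y to meet it.
- carton: Loose closed white gift carton with a thin gold line, about 250 g (varies), 70 (x) x 100 (y) x 50 (z) mm, origin at the centre of its underside. It lies on the board, 25 to 45 mm to the left (+y) of home and turned up to 0.1 rad. Home: origin at y = 0 in the press frame, axes parallel to the press's; x is 27 to 43 mm as found and needs no correction.
- press_lever (a joint): Lever angle, rad, about press +y. 0: open, on its stop, leaning 0.55 back from upright to -x (robot's side). Grows as pushed to +x. 0.65: dead point, just past upright (lean 0.10); released earlier it springs back, beyond it the spring snaps it home. 1.25: locked, leaning 0.70 to +x. Resisting torque 0.41 N m at the start (5 N at 80 mm from the pivot), falling to none at the dead point.
- press_lever_tip (a point): Outer end of that lever, 95 mm from its pivot, on the lever's centre line; moves with the lever (176 mm above the table when open, 190 mm upright). The black rubber grip covers the outer 60 mm of the lever, 28 mm wide (y) and 16 mm thick.
- press_pivot (a point): Pivot axis of that lever, fixed on the press at x -78, y 0, z 95 mm in the press frame, same axes.
- press_pad: Round rubber pad, 22 mm across, under the end of that clamp's arm; origin at the centre of its underside. The arm follows the lever: the pad comes down on the carton's lid at x 35, y 0 in the press frame and is pressed 4 mm into its spring (about 1.5 N) when locked.
- spare: The empty press, of the same make and with the same frame as the other, screwed down on the other side; its clamp stands open and must stay so.
- spare_lever (a joint): Lever angle of the empty press, rad, 0 = open; leave at 0.
- spool: Bystander: loose wooden ribbon spool, 56 mm diameter, 36 high, upright, beyond the presses. Origin at the underside.
- jar: Bystander: loose amber glass jar with steel lid, 64 mm diameter, 85 high, beyond the presses. Origin at the underside.
- tin: Bystander: loose aluminium tin, 68 mm diameter, 60 high, right of the right press. Origin at the underside.
- ballotin: Bystander: loose open white box, 75 x 75 x 70 mm, left of the left press. Origin at the underside.
Mind the look-alikes: they are no part of the job. Leave any blue or purple look-alike of the carton alone.

How it is judged:
By the outcome, as a careful person would: the job done as asked, in the order asked, and still so for the second after the job is handed in, with the robot touching nothing.
It also fails if it takes over 45 s, if anything falls off the work surface, if the arm or the gripper's body presses on something with over 40 N, if the wrist force passes 120 N, or if a joint passes its speed limit or range.

## Robot

A 6-joint arm with a two-finger parallel gripper is mounted at the origin on the work surface. World frame = base frame: x ahead of the robot, y to its left, z up, the work surface at z = 0. Lengths are in mm, angles in rad, forces in N, time in s.
With the tool pointing down it reaches from about 325 to 775 mm from the base axis. Payload 9.3 kg.
Tool frame: the origin (TCP) lies at the very end of the fingers, on their centre line; the grasp point (between the pads) lies 19 mm behind it (grip_point_offset is the distance from the TCP to the grasp point, in mm); z points along the fingers, y is the direction in which the jaws open and shut (so a half turn about z gives the same grasp; the last joint's range is limited). The gripper opens to 85 mm and grips with 20 to 120 N. Pads are 22 mm wide; open, the fingers measure 114 mm over their backs; the gripper's body (76 mm by 85 mm) begins 54 mm behind the grasp point. The pads swing forward as they close: fully open they stand 13 mm farther back than shut.
Start: joints at [-1.423, 0.259, 0.021, 1.334, 0, 1.418], TCP at [162.95, -525.304, 231.279] pointing down, gripper open.
Joint ranges: [-3.04, 3.04], [-0.91, 1.82], [-1.04, 1.36], [-1.92, 1.95], [-1.52, 1.45], [-3.14, 3.14]. Speed limits (rad/s): [2.22, 2.22, 2.79, 3.14, 3.14, 3.14].

## Interface

Orientations are given as a unit quaternion [x, y, z, w].
In Python, from rig import get_state, grab_frame, camera_model, close_job, grip_point_offset gives the robot as it stands. The module is installed in compiled form; this text tells all that it offers.
- The arm moves only by the tool send_rows, never from a script. Its argument "series" is a list of rows, each a list of 4 numbers: the shift along the tool's x, y, z in units of 30 cm (1.0 is 30 cm), then the turn about the tool's z in units of pi rad (1.0 is pi rad). In form: [[tx, ty, tz, twist], ...]. A call has 1 to 10 rows; each row shifts and turns the pose as measured when the row begins, along the tool's axes as they then stand; what a row does not reach is not made up. A row lasts 1/8 s, in which the tool goes at most 62.5 mm and 10.7 degrees, less where a joint would pass 70% of its speed; a pose out of reach is approached as far as the arm can. A call with a number of a shift or a turn outside -1 to 1 is refused whole. A call with a gripper value outside its range is refused whole. "claw" is the closure, from 0 (fully open) to 1 (shut), set as the call begins (left out, the last holds). The fingers move at their own pace and stop on an object; "newtons" is the grip in N (left out, the last holds). Time passes only in rows, so rows that do not move let the fingers close. It gives the time, the measured TCP pose, the force and the opening at its end, in the units of the state.
- get_state(): the state, without advancing time (a new reading comes with each control period).
- grab_frame(name): name is "scene" or "top" or "wrist"; returns (picture, depth): 420x560x3 uint8, red, green, blue; 420x560 float32, mm along the optical axis (not along the pixel's ray), 0 where there is no reading.
- camera_model(name): a dict with "fovy" (degrees; the focal length in pixels is half the picture's height over the tangent of half this angle, whatever the lens; pixels are square), "cx", "cy" (the principal point, pixels), "eye" and "attitude" of the camera in the world. Camera axes: x right, y down, z forward; pixel columns grow to the right and rows downward; lengths in mm; the calibration is good to about 2 mm. A picture is of the moment at which its call begins: read the wrist's pose just before it. camera_model takes no time and is no camera call; for the wrist camera it gives the pose at the moment of the call.
- close_job(): hands the job in, once; it reports no verdict.
The state is a dict: "clock": time; "joints": joint angles; "joint_vel": joint speeds; "joint_efforts": joint torques, N m; "position": TCP position; "tcp_rot": TCP orientation; "wrist_force": force on the tool from outside, world axes, zero at the start; "torque": the same for the moment, N m; "finger_gap": finger opening in mm.
Only numpy, scipy, OpenCV 4.12 (cv2) and the standard library are available. Lean on these libraries where they do the work, as an engineer would, in place of code of your own. Each camera call takes 0.05 s, during which the arm holds its last target. There are 200 camera calls.

## Working session

There is one attempt and no reset: what is moved stays moved. The work goes in short steps, Python scripts to look and compute and a tool call to move; the robot and the scene stay as the last step left them, time stands still between calls to the robot, and variables do not carry over. Pictures are saved under pics/ and viewed, about 8 in all and at most 12, crops included, and the job is handed in when it is done.

Besides the shell and the picture viewer there is one more tool, called by a JSON object that holds its "method" and its "body", one argument or row to a line. send_rows: Moves the arm, as the interface text tells. Its arguments: {"type":"object","properties":{"series":{"type":"array"},"claw":{"type":"number"},"newtons":{"type":"number"}},"required":["series"]}

```bash
mkdir -p pics && cat > h.py <<'E'
import numpy as np, cv2
from scipy.spatial.transform import Rotation as R
from rig import *
def look(name,fn=None):
    m=camera_model(name); im,d=grab_frame(name)
    if fn: cv2.imwrite('pics/'+fn,im[:,:,::-1])
    return m,im,d
def cloud(m,d):
    h,w=d.shape; f=h/2/np.tan(np.radians(m['fovy'])/2)
    v,u=np.mgrid[:h,:w]
    P=np.stack([(u-m['cx'])/f*d,(v-m['cy'])/f*d,d],-1)
    a=np.array(m['attitude']); A=a if a.shape==(3,3) else R.from_quat(a).as_matrix()
    W=P@A.T+np.array(m['eye']); W[d<=0]=np.nan
    return W
E
python3 - <<'E'
from h import *
for n in('scene','top'):
    m,im,d=look(n,n+'1.png'); np.savez(n+'1.npz',W=cloud(m,d),im=im); print(m)
print(get_state(),grip_point_offset)
E
```

```text
{'fovy': 49.021859224920604, 'cx': 273.5096449361815, 'cy': 218.31720688678385, 'eye': array([1029.97794994,  854.36716857,  756.87552533]), 'attitude': array([ 0.23245617,  0.85191383, -0.45410807, -0.11829123])}
{'fovy': 55.4192747232031, 'cx': 283.6560455969652, 'cy': 214.65126193717614, 'eye': array([ 361.80412042,   55.84998498, 1265.13321811]), 'attitude': array([ 0.71291452, -0.6953171 ,  0.06534498, -0.06338015])}
{'clock': 0.1, 'joints': array([-1.42259949e+00,  2.59140355e-01,  2.08080568e-02,  1.33366826e+00,
       -1.08236319e-05,  1.41820129e+00]), 'joint_vel': array([-0.00149126, -0.00088536,  0.00039778,  0.00255982, -0.00226329,
       -0.00098566]), 'joint_efforts': array([ 5.24407529e-03, -5.56694269e+01,  3.45069695e+01,  1.16645699e-02,
       -2.64260125e-04,  1.41860625e-05]), 'position': array([ 162.90946688, -525.05509561,  230.71253622]), 'tcp_rot': array([ 9.88711653e-01,  1.49829585e-01, -4.08768597e-06, -6.02127842e-04]), 'wrist_force': array([ 0.31789875,  0.63554711, -0.78083199]), 'torque': array([-0.0079088 , -0.01475721,  0.00503307]), 'finger_gap': 85.10803600028596} 18.700000000000003
```

View pics/scene1.png

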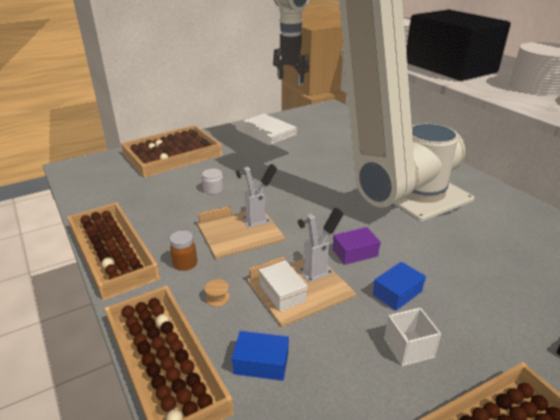

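View pics/top1.png

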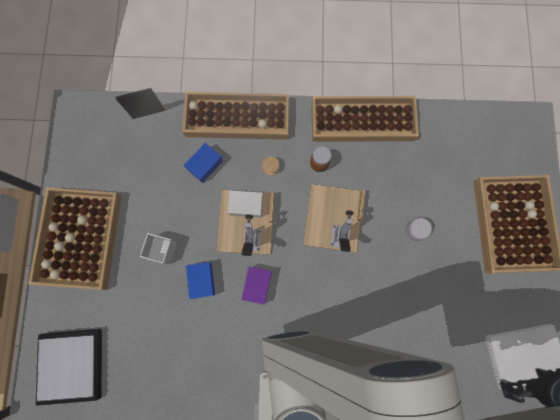

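The left press holds the white carton (top 245,203; scene 283,285). Its lever grip is at top (248,249), and the purple box sits just on the robot's side of it at (257,285).

```bash
cat > meas.py <<'E'
from h import *
T=np.load('top1.npz');S=np.load('scene1.npz')
W,im=T['W'],T['im']
sub=np.zeros(W.shape[:2],bool); sub[180:265,205:285]=1
def rect(mask,n,W=W):
    P=W[mask]; P=P[~np.isnan(P[:,0])]
    r=cv2.minAreaRect(P[:,:2].astype(np.float32)); print(n,len(P),'c',np.round(r[0],1),'size',np.round(r[1],1),'ang',round(r[2],2),'z',np.round(np.percentile(P[:,2],[5,50,95]),1)); return P
z=W[...,2]; hsv=cv2.cvtColor(im,cv2.COLOR_RGB2HSV)
wood=(hsv[...,1]>70)&(hsv[...,0]<25)
rect(sub&(z>7)&(z<17)&wood,'board')
rect(sub&(z>36)&(z<47)&wood,'fence')
rect(sub&(z>56)&(z<68)&(hsv[...,1]<60)&(im.min(2)>140),'carton')
rect(sub&(z>120)&(im.max(2)<60),'grip')
# scene cam
W2,im2=S['W'],S['im'];h2=cv2.cvtColor(im2,cv2.COLOR_RGB2HSV);z2=W2[...,2]
s2=np.zeros(z2.shape,bool); s2[195:325,245:360]=1
w2=(h2[...,1]>70)&(h2[...,0]<25)
rect(s2&(z2>7)&(z2<17)&w2,'board2',W2); rect(s2&(z2>36)&(z2<47)&w2,'fence2',W2)
rect(s2&(z2>57)&(z2<68)&(h2[...,1]<60)&(im2.min(2)>120),'carton2',W2)
g=rect(s2&(z2>110)&(z2<200)&(im2.max(2)<60),'grip2',W2)
print(np.round(g[np.argsort(g[:,2])][[0,5,-5,-1]],1))
np.save('g2.npy',g)
import sys
cv2.imwrite('pics/crop.png',cv2.resize(np.hstack([im[175:300,200:290],im2[195:320,245:365]])[:,:,::-1],None,fx=3.5,fy=3.5))
E
python3 meas.py
```

```text
board 1557 c [567.4 175.4] size [166.6 194.9] ang 88.2 z [ 8.5 12.4 15.9]
fence 94 c [612.7  95.6] size [10.1 93.3] ang 88.55 z [38.3 41.6 45.1]
carton 715 c [619.3 177.4] size [100.8  71.4] ang 87.59 z [58.2 62.5 66. ]
grip 116 c [504.2 150.8] size [ 23.1 108. ] ang 86.31 z [140.8 171.2 181.6]
board2 2855 c [566.8  44.4] size [439.1 200.3] ang 88.45 z [ 8.7 11.4 13.8]
fence2 146 c [623.5 151.5] size [135.7  94.3] ang 81.42 z [37.7 41.2 44.1]
carton2 1094 c [570.2  60.5] size [343.2 164.9] ang 88.15 z [58.5 61.4 64. ]
grip2 245 c [507.6 158.4] size [108.9  25.8] ang 1.31 z [134.  158.3 177.8]
[[484.1 166.5 130.4]
 [489.1 153.4 132.8]
 [459.8 159.4 179.2]
 [558.2 154.8 180.6]]
```

View pics/crop.png

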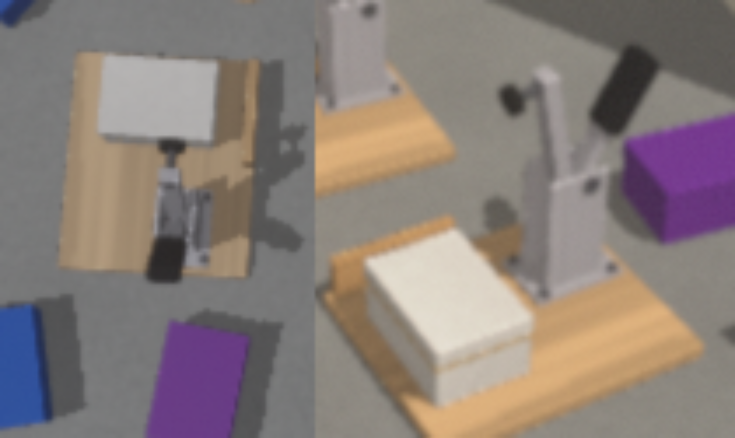

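{"method": "send_rows", "body": {
  "series": [
    [0.14,-0.13,-0.1,0],
    [0.15,-0.14,0,0],
    [0.15,-0.14,0,0],
    [0.15,-0.14,0,0],
    [0.15,-0.14,0,0],
    [0.15,-0.14,0,0],
    [0.15,-0.14,0,0],
    [0.15,-0.14,0,0],
    [0.15,-0.14,0,0],
    [0.15,-0.14,0,0]
  ],
  "claw": 0.6
}}

```text
clock: 1.35
position: [469.2, 11.3, 259.8]
tcp_rot: [0.989, 0.146, 0.001, -0.002]
wrist_force: [1.4, -1.9, 0.7]
finger_gap: 34.2
```

{"method": "send_rows", "body": {
  "series": [
    [0.15,-0.135,0,0],
    [0.15,-0.135,0,0],
    [0.15,-0.135,0,0],
    [0.15,-0.135,0,0],
    [0.15,-0.135,0,0],
    [0,0,0,-0.057],
    [0,0,0,-0.057],
    [0,0,0,-0.057],
    [0,0,0,-0.057],
    [0,0,0,-0.057]
  ]
}}

```text
clock: 2.6
position: [629.7, 285.1, 252.1]
tcp_rot: [0.818, 0.575, -0.004, -0.003]
wrist_force: [0.4, -0.2, -0.2]
finger_gap: 34.5
```

{"method": "send_rows", "body": {
  "series": [
    [0,0,0,-0.057],
    [0,0,0,-0.057],
    [0,0,0,0]
  ]
}}

```text
clock: 2.98
position: [629.4, 285.1, 250.3]
tcp_rot: [0.699, 0.715, -0.005, -0.005]
wrist_force: [0.3, -0.7, -0.2]
finger_gap: 34.0
```

```bash
python3 - <<'E'
from h import *
m,im,d=look('wrist','w1.png'); W=cloud(m,d); np.savez('w1.npz',W=W,im=im)
s=get_state(); print(s['position'],R.from_quat(s['tcp_rot']).as_matrix().round(3),s['joints'].round(2),s['clock'])
hsv=cv2.cvtColor(im,cv2.COLOR_RGB2HSV);z=W[...,2]
def rect(k,n):
    k=k&(abs(W[...,0]-580)<130)&(abs(W[...,1]-170)<110)
    P=W[k]; 
    if len(P)<5: print(n,len(P));return
    r=cv2.minAreaRect(P[:,:2].astype(np.float32)); print(n,len(P),np.round(r[0],1),np.round(r[1],1),round(r[2],2),np.round(np.median(P[:,2]),1))
wood=(hsv[...,1]>70)&(hsv[...,0]<25)
rect((z>7)&(z<17)&wood,'board');rect((z>37)&(z<46)&wood,'fence');rect((z>58)&(z<66)&(hsv[...,1]<60)&(im.min(2)>120),'carton')
E
```

```text
[629.37557607 285.03668643 250.28700133] [[-0.02   1.    -0.013]
 [ 1.     0.02   0.   ]
 [ 0.    -0.013 -1.   ]] [0.3  0.52 0.48 1.54 0.   1.85] 3.025
board 7990 [569.1 177.2] [168.6 199. ] 88.15 12.1
fence 602 [620. 158.] [137.   85.2] 88.2 41.7
carton 4857 [572.4 178. ] [102.4 164.7] 87.37 62.1
```

View pics/w1.png

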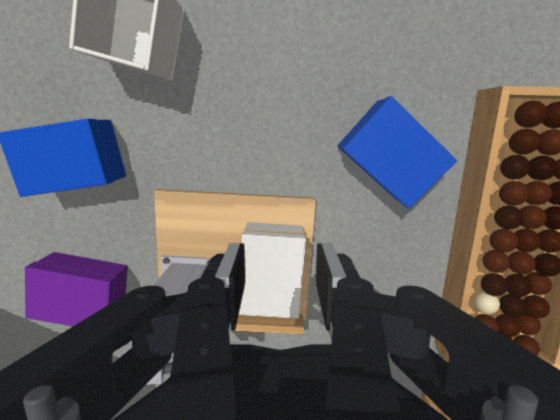

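```bash
python3 - <<'E'
import numpy as np,cv2
D=np.load('w1.npz');W,im=D['W'],D['im']
h=cv2.cvtColor(im,cv2.COLOR_RGB2HSV);z=W[...,2]
k=(h[...,0]>105)&(h[...,0]<130)&(h[...,1]>120)&(W[...,0]>600)&(z>5)
P=W[k];print(cv2.boxPoints(cv2.minAreaRect(P[:,:2].astype(np.float32))).round(),P[:,2].max())
k=np.zeros(z.shape,bool);k[225:330,240:305]=1
k&=(z>58)&(z<66)&(im.min(2)>110)&(h[...,1]<60)
P=W[k];print(cv2.boxPoints(cv2.minAreaRect(P[:,:2].astype(np.float32))).round(1))
E
```

```text
[[609. 292.]
 [802. 253.]
 [823. 360.]
 [631. 398.]] 352.2082753764329
[[583.3 125.8]
 [653.6 123.6]
 [656.8 226. ]
 [586.5 228.2]]
```

{"method": "send_rows", "body": {
  "series": [
    [-0.09,-0.022,0,0.0165],
    [0,0,0.18,0],
    [0,0,0.18,0],
    [0,0,0.18,0],
    [0,0,0.16,0],
    [0,0,0,0]
  ]
}}

```text
clock: 3.78
position: [620.8, 257.1, 35.2]
tcp_rot: [0.728, 0.686, -0.004, -0.004]
wrist_force: [-1.3, 0.0, -0.3]
finger_gap: 34.3
```

{"method": "send_rows", "body": {
  "series": [
    [0,0.007,0.01,-0.0085],
    [-0.03,0,0,0],
    [-0.03,0,0,0],
    [-0.02,0,0,0],
    [-0.02,0,0,0],
    [-0.02,0,0,0],
    [0,0,0,0]
  ]
}}

```text
clock: 4.65
position: [625.4, 219.0, 39.6]
tcp_rot: [0.72, 0.694, 0.001, -0.002]
wrist_force: [0.2, 0.4, -0.6]
finger_gap: 34.0
```

{"method": "send_rows", "body": {
  "series": [
    [-0.01,0,0.01,0],
    [-0.01,0,0,0],
    [0,0,0,0]
  ]
}}

```text
clock: 5.03
position: [625.3, 213.3, 36.5]
tcp_rot: [0.719, 0.695, 0.001, -0.002]
wrist_force: [-0.3, -0.2, -1.1]
finger_gap: 34.0
```

{"method": "send_rows", "body": {
  "series": [
    [-0.01,0,0,0],
    [-0.01,0,0,0]
  ]
}}

```text
clock: 5.28
position: [624.8, 211.2, 36.9]
tcp_rot: [0.718, 0.696, 0.004, -0.005]
wrist_force: [-1.3, 22.7, 1.9]
finger_gap: 34.0
```

```bash
python3 - <<'E'
from h import *
m,im,d=look('top');m2,im2,d2=look('scene')
cv2.imwrite('pics/c2.png',cv2.resize(np.hstack([im[165:290,190:290],im2[195:320,240:360]])[:,:,::-1],None,fx=3.5,fy=3.5))
print(get_state()['wrist_force'],get_state()['position'])
E
```

```text
[-0.45259552 15.98390531  1.91592773] [624.80495922 211.26557239  37.02441631]
```

View pics/c2.png

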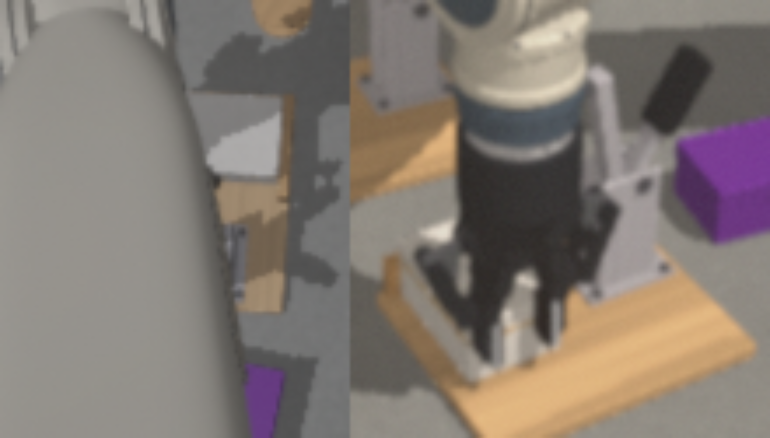

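The carton touches the fence: the force rose to 20 N at the predicted y of 211. I'll retreat and check from above.

{"method": "send_rows", "body": {
  "series": [
    [0.05,0,0,0],
    [0.1,0,0,0],
    [0,0,-0.2,0],
    [0,0,-0.2,0],
    [0,0,-0.2,0],
    [0,0,-0.2,0],
    [0,0,0,0]
  ]
}}

```text
clock: 6.25
position: [625.6, 256.4, 283.2]
tcp_rot: [0.718, 0.696, 0.001, -0.003]
wrist_force: [-0.3, 0.2, -0.7]
finger_gap: 33.9
```

```bash
python3 - <<'E'
from h import *
m,im,d=look('wrist'); W=cloud(m,d)
s=get_state(); print(s['position'],s['joints'].round(2),s['wrist_force'])
cv2.imwrite('pics/w2.png',im[:,:,::-1]); np.savez('w2.npz',W=W,im=im)
h=cv2.cvtColor(im,cv2.COLOR_RGB2HSV);z=W[...,2]
X,Y=W[...,0],W[...,1]
k=(X>578)&(X<665)&(Y>85)&(Y<240)&(im.min(2)>110)&(h[...,1]<60)&(z>57)&(z<67)
n,l,st,_=cv2.connectedComponentsWithStats(k.astype(np.uint8)); i=1+st[1:,4].argmax(); P=W[l==i]
print('carton',cv2.boxPoints(cv2.minAreaRect(P[:,:2].astype(np.float32))).round(1),cv2.minAreaRect(P[:,:2].astype(np.float32))[2])
k=(X>550)&(X<690)&(Y>70)&(Y<125)&(h[...,1]>70)&(h[...,0]<25)&(z>37)&(z<46);P=W[k]
print('fence',len(P),cv2.boxPoints(cv2.minAreaRect(P[:,:2].astype(np.float32))).round(1))
E
```

```text
[625.01101116 256.26265408 280.21146609] [0.26 0.49 0.5  1.59 0.01 1.86] [ 0.16779024  0.40150204 -0.42240694]
carton [[582.1 100.4]
 [653.3  98.1]
 [656.5 199.6]
 [585.2 201.9]] 88.20503234863281
fence 86 [[568.6  92.1]
 [660.1  88.8]
 [660.4  98.4]
 [568.9 101.7]]
```

View pics/w2.png

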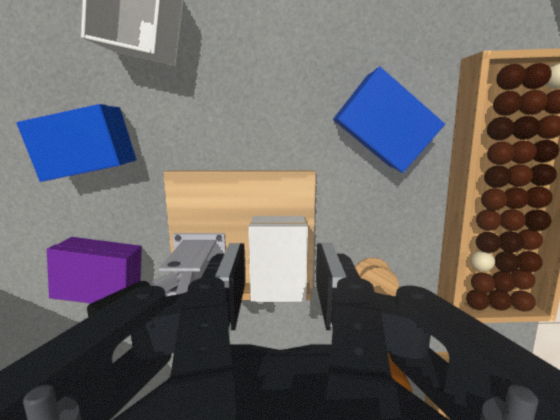

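{"method": "send_rows", "body": {
  "series": [
    [-0.089,-0.173,0,0],
    [-0.089,-0.173,0,0],
    [-0.089,-0.173,0,0],
    [-0.089,-0.173,0,0],
    [0,0,0,-0.0555],
    [0,0,0,-0.0555],
    [0,0,0,-0.0555],
    [0,0,0,-0.0555],
    [0,0,0,-0.0555],
    [0,0,0,-0.0555]
  ],
  "claw": 1
}}

```text
clock: 7.55
position: [401.0, 151.8, 263.7]
tcp_rot: [0.259, 0.966, -0.008, -0.017]
wrist_force: [-0.2, -0.6, 0.3]
finger_gap: -0.0
```

{"method": "send_rows", "body": {
  "series": [
    [0,0,0,-0.0555],
    [0,0,0,-0.0555],
    [0,0,0,-0.0555],
    [0,0,0,0]
  ]
}}

```text
clock: 8.05
position: [398.2, 151.2, 257.7]
tcp_rot: [-0.007, 1.0, -0.005, -0.024]
wrist_force: [-0.5, -0.7, -0.3]
finger_gap: 0.2
```

{"method": "send_rows", "body": {
  "series": [
    [-0.03,0.018,0,0.012],
    [0,0,0.18,0],
    [0,0,0.17,0],
    [0,0,0,0]
  ]
}}

```text
clock: 8.55
position: [400.8, 155.5, 147.6]
tcp_rot: [0.021, 0.999, -0.006, -0.025]
wrist_force: [0.2, -0.3, 2.0]
finger_gap: 0.2
```

```bash
python3 - <<'E'
from h import *
m2,im2,d2=look('scene')
cv2.imwrite('pics/c3.png',cv2.resize(im2[145:320,240:420][:,:,::-1],None,fx=3.3,fy=3.3))
s=get_state();print(s['position'],R.from_quat(s['tcp_rot']).as_matrix().round(3),s['joints'].round(2),s['wrist_force'])
E
```

```text
[402.2062186  155.74186221 149.62091428] [[-0.998  0.042 -0.048]
 [ 0.042  0.999 -0.011]
 [ 0.047 -0.013 -0.999]] [ 0.18  0.13 -0.36  1.13 -0.    0.22] [-0.10975192  0.56478972 -0.23699325]
```

View pics/c3.png

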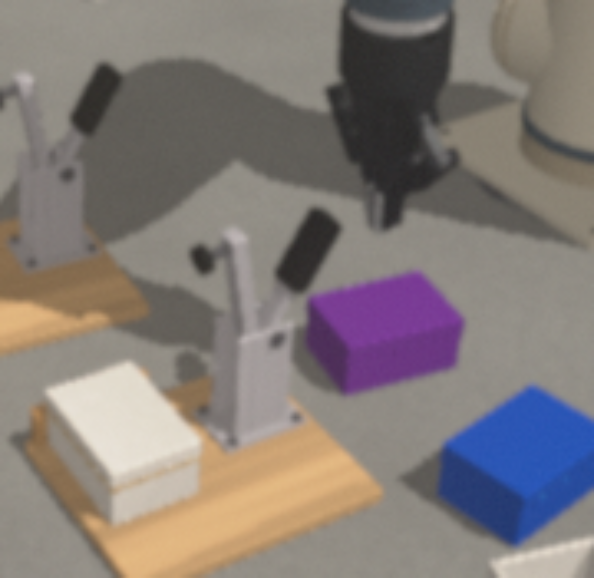

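{"method": "send_rows", "body": {
  "series": [
    [-0.08,0,0,0],
    [-0.05,0,0,0],
    [-0.05,0,0,0],
    [-0.05,0,0,0],
    [-0.05,0,0,0]
  ]
}}

```text
clock: 9.22
position: [487.4, 153.1, 156.1]
tcp_rot: [0.024, 0.999, -0.005, -0.022]
wrist_force: [-2.5, 0.4, 1.4]
finger_gap: 0.1
```

{"method": "send_rows", "body": {
  "series": [
    [-0.05,0,0.01,0],
    [-0.05,0,0,0],
    [-0.05,0,0,0],
    [0,0,0,0]
  ]
}}

```text
clock: 9.72
position: [530.3, 151.0, 152.1]
tcp_rot: [0.024, 0.999, -0.005, -0.028]
wrist_force: [-6.0, -0.4, 12.3]
finger_gap: -0.1
```

```bash
python3 - <<'E'
from h import *
m2,im2,d2=look('scene')
cv2.imwrite('pics/c4.png',cv2.resize(im2[145:320,240:420][:,:,::-1],None,fx=3.3,fy=3.3))
s=get_state();print(s['position'],s['wrist_force'])
E
```

```text
[530.48068154 151.04380985 152.129151  ] [-11.43905758  -0.79836956  12.69426888]
```

View pics/c4.png

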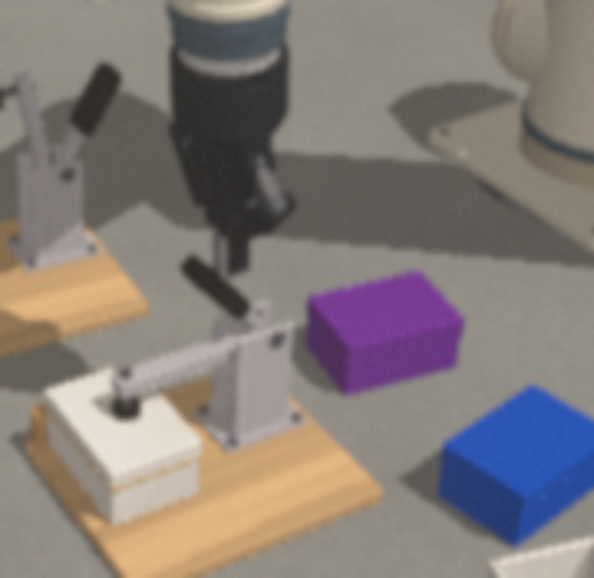

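The lever is over and the pad is on the lid. I'll back off to the robot's side and then rise.

{"method": "send_rows", "body": {
  "series": [
    [0.06,0,-0.01,0],
    [0.15,0,0,0],
    [0.1,0,-0.1,0],
    [0,0,-0.2,0],
    [0,0,-0.2,0],
    [0,0,0,0],
    [0,0,0,0],
    [0,0,0,0]
  ]
}}

```text
clock: 10.78
position: [441.9, 156.5, 312.6]
tcp_rot: [0.025, 0.999, -0.005, -0.029]
wrist_force: [-1.0, 0.7, -0.4]
finger_gap: -0.1
```

```bash
python3 - <<'E'
from h import *
m2,im2,d2=look('scene');W=cloud(m2,d2)
m,im,d=look('top');Wt=cloud(m,d)
a=cv2.resize(im2[145:320,240:420],None,fx=2.2,fy=2.2); b=cv2.resize(im[165:290,190:370],None,fx=2.2,fy=2.2); b=cv2.copyMakeBorder(b,0,a.shape[0]-b.shape[0],0,0,cv2.BORDER_CONSTANT)
cv2.imwrite('pics/c5.png',np.hstack([a,b])[:,:,::-1])
s=get_state();print(s['clock'],s['position'],s['wrist_force'])
# lever grip angle in press frame
k=(im2.max(2)<60)&(abs(W[...,1]-152)<22)&(W[...,2]>110)&(W[...,2]<200)&(W[...,0]>480)&(W[...,0]<600)
P=W[k];c=P.mean(0);v=np.linalg.svd(P-c)[2][0];print('lever',len(P),c.round(1),'lean(axis)',np.arctan(v[0]/v[2]).round(2),'lean(pivot)',np.arctan2(c[0]-502,c[2]-95).round(2))
for n,w,i in(('scene',W,im2),('top',Wt,im)):
    h=cv2.cvtColor(i,cv2.COLOR_RGB2HSV);x,y,z=w[...,0],w[...,1],w[...,2]
    k=(x>575)&(x<665)&(y>85)&(y<240)&(i.min(2)>110)&(h[...,1]<60)&(z>57)&(z<67);p=w[k].astype(np.float32)
    r=cv2.minAreaRect(p[:,:2]);print(n,len(p),r)
E
```

```text
10.875 [441.79832741 156.51100444 312.4451281 ] [0.18354073 0.05558951 0.59878821]
lever 89 [552.9 162.3 155.1] lean(axis) 0.69 lean(pivot) 0.7Traceback (most recent call last):
  File "<stdin>", line 13, in <module>
cv2.error: OpenCV(4.12.0) /io/opencv/modules/imgproc/src/convhull.cpp:143: error: (-215:Assertion failed) total >= 0 && (depth == CV_32F || depth == CV_32S) in function 'convexHull'
```

View pics/c5.png

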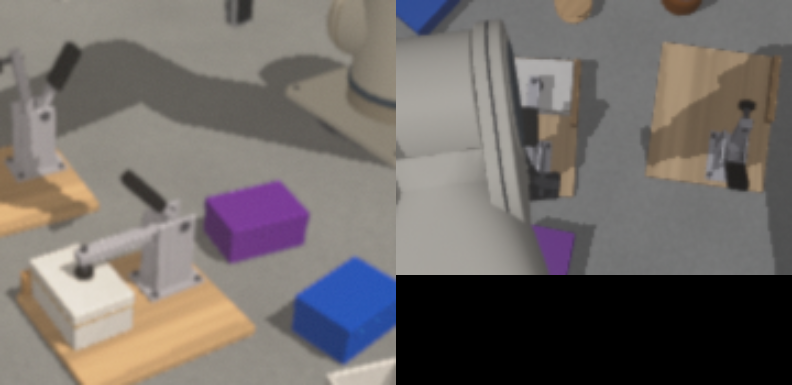

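```bash
python3 - <<'E'
from h import *
m,i,d=look('scene');w=cloud(m,d)
h=cv2.cvtColor(i,cv2.COLOR_RGB2HSV);x,y,z=w[...,0],w[...,1],w[...,2]
k=(x>575)&(x<665)&(y>85)&(y<240)&(h[...,1]<70)&(z>59)&(z<65);p=w[k].astype(np.float32)
print(len(p), len(p)>9 and cv2.boxPoints(cv2.minAreaRect(p[:,:2])).round(1), len(p)>9 and cv2.minAreaRect(p[:,:2])[2])
print(close_job())
E
```

```text
Traceback (most recent call last):
cv2.error: OpenCV(4.12.0) /io/opencv/modules/imgproc/src/convhull.cpp:143: error: (-215:Assertion failed) total >= 0 && (depth == CV_32F || depth == CV_32S) in function 'convexHull'
```

```bash
python3 - <<'E'
from h import *
m,i,d=look('scene');w=cloud(m,d)
h=cv2.cvtColor(i,cv2.COLOR_RGB2HSV);x,y,z=w[...,0],w[...,1],w[...,2]
k=(x>575)&(x<665)&(y>85)&(y<240)&(h[...,1]<70)&(z>59)&(z<65);p=w[k][:,:2].astype(np.float32)
r=cv2.minAreaRect(p);print(len(p),cv2.boxPoints(r).round(1),r[2])
E
```

```text
742 [[582.3  99.4]
 [655.4  97.3]
 [658.4 203.2]
 [585.4 205.3]] 88.33009338378906
```

Carton edges are at y 97–99 on the fence side, angle 88.3° against the press's 88.15°, so it is still flush.

```bash
python3 -c "
from rig import *
print(close_job())"
```

```text
the job is handed in; nothing more can be done
None
```

The job is handed in: the carton is flush against the left press's fence and that press's lever is locked, with the pad down on the lid. I pushed the carton about 25 mm with two fingers until it met the fence (about 20 N). Then I pushed the lever over its dead point with shut fingers and backed clear; the clock stood at about 11 s.

**Last checks:**
- **Lever:** it leans 0.70 rad, which is the locked angle, and the picture shows the pad on the lid.
- **Carton:** it is parallel to the press within about 0.2°, and its edge lies on the fence line within the roughly 2 mm camera accuracy. It read the same before and after clamping.
- **Robot:** the gripper was well clear of everything and the wrist force was near zero.
- **Other things:** the spare press was still open, and the purple box and the nearest blue box looked unmoved. I did not measure the spool, jar, tin or ballotin again, but the arm did not work near them.

Two of my checking scripts stopped on a coding error; I fixed it and repeated the carton check. No check disagreed with another.

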